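# Turn the stock tags to match the vial racks

## Robot

A 7-joint arm with a two-finger parallel gripper is mounted at the origin on a cart in front of the work surface, level with it; the furniture and walls round the work are solid. World frame = base frame: x ahead of the robot, y to its left, z up, the work surface at z = 0. Lengths are in m, angles in rad, forces in N, time in s.
With the tool pointing down it reaches from about 0.425 to 0.925 m from the base axis. Payload 6.8 kg.
Tool frame: the origin (TCP) lies midway between the tips of the shut fingers; the grasp point (between the pads) lies 19 mm behind it; z points along the fingers, y is the line along which they close (so a half turn about z gives the same grasp; the last joint's range is limited). The gripper opens to 85 mm and grips with 20 to 120 N. Pads are 22 mm wide; open, the fingers measure 114 mm over their backs; the gripper's body (76 mm by 85 mm) begins 54 mm behind the grasp point. The pads swing forward as they close: fully open they stand 13 mm farther back than shut.
Start: joints at [-1.33, 0.477, 0.022, 1.555, -0.011, 1.109, -0.083], TCP at [0.231, 0.634, 0.231] pointing down, gripper open.
Joint ranges: [-2.96, 2.96], [-0.34, 2.1], [-1.41, 1.46], [0.24, 2.44], [-1.37, 4.51], [0.17, 1.92], [-2.96, 2.96]. Speed limits (rad/s): [2.39, 2.39, 3.14, 3.14, 3.14, 3.14, 3.14].

## Interface

Orientations are given as a unit quaternion [w, x, y, z].
In Python, from station import bot, eyes, ticket gives the robot as it stands.
- The arm moves only by the shell command python3 -m crank 'ROWS' [FORCE]. ROWS is text: rows parted by semicolons, each of 7 numbers parted by spaces: the shift along the tool's x, y, z in units of 0.5 m (1.0 is 0.5 m), then the turn, a rotation vector about the tool's x, y, z in units of 180 degrees (1.0 is 180 degrees), then the closure, from 0 (fully open) to 1 (shut). A call has 1 to 20 rows; each row is the pose to reach, as a shift and turn from the pose commanded when the call began, along the tool's axes at that moment, turning the shorter way round; what a row does not reach only later rows make up. A row lasts 1/10 s, in which the tool goes at most 50 mm and 8.59 degrees, less where a joint would pass 70% of its speed; a pose out of reach is approached as far as the arm can. A call with a number of a shift or a turn outside -1 to 1 is refused whole. A call with a gripper value outside its range is refused whole. The fingers move at their own pace and stop on an object; FORCE is the grip in N (left out, the last holds). Time passes only in rows, so rows that repeat a pose let the fingers close. It gives the time, the measured TCP pose, the force, the opening and the grip force at its end, in the units of the state.
- bot.get_obs(): the state, without advancing time (a new reading comes with each control period).
- eyes.read_camera(name): name is "scene" or "top" or "wrist"; returns a dict with "image" (400x640x3 uint8, red, green, blue), "K" (3x3 intrinsics, pixels), "R" (3x3) and "t" (3): a world point X has camera coordinates R X + t. Camera axes: x right, y down, z forward; pixel columns grow to the right and rows downward; lengths in m; the calibration is good to about 2 mm. A picture is of the moment at which its call begins. There is no depth.
- ticket.hand_in(): hands the job in; it is judged then, once.
The state is a dict: "t": time; "q": joint angles; "joint_vel": joint speeds; "joint_torque": joint torques, N m; "eef_pos": TCP position; "tool_rot": TCP orientation; "contact_force": force on the tool from outside, world axes, zero at the start; "torque": the same for the moment, N m; "gripper_width": opening from 0.0 (shut) to 1.0 (fully open); "grasp_force": force on a finger pad.
Only numpy, scipy, OpenCV 4.12 (cv2) and the standard library are available. Lean on these libraries where they do the work, as an engineer would, in place of code of your own. Each camera call takes 0.05 s, during which the arm holds its last target. There are 200 camera calls.

## Task

On the grey stock board, each hinged tag belongs to the blue vial rack right behind it. Push the tags gently round with a fingertip, without pinching them, so that every tag in front of a full rack (a vial in all three holes) shows its green face to the robot and the tag in front of the rack with a gap shows its red face, each turned all the way to its stop. Leave the vials, the beaker, the brown bottle and the blue cap where they stand.

Things in the scene. Friction and masses are not known exactly. Their poses are not given: they have to be found in the camera images.
- board: grey stock board, a fixed flat plate 260 x 420 x 10 mm; origin under its centre, x away from the robot (yaw within 15 degrees), y left, z up. Three places side by side at y = +130, 0, -130 mm, each with a tag stand, its pin at x = -60 mm (robot side), and behind it a blue vial rack centred at x = +65 mm, all fixed. Which stand and which rack is at which place varies
- pin_a (a point): point on the upright hinge pin of tag a, at the tag's mid-height, 55 mm above the worktop; axes as the board's. The tag is a flat plate 6 mm thick, 46 mm high (32 to 78 mm above the worktop), its free upright edge 47 mm from the pin axis. The pin is 6 mm thick and reaches 84 mm above the worktop
- tag_a (a joint): turn of tag a on its pin, rad, 0 to 3.14. 0: points to the board's left (+y), at its stop, green face (white ring) to the robot. It grows counterclockwise from above: 1.57 points at the robot, 3.14 points right (-y), at its stop, red face (white bar) to the robot. It cannot swing behind the pin. Light friction (under 1 N at the free edge); stays where it is left
- pin_b (a point): point on the upright hinge pin of tag b, at the tag's mid-height, 55 mm above the worktop; axes as the board's. The tag is a flat plate 6 mm thick, 46 mm high (32 to 78 mm above the worktop), its free upright edge 47 mm from the pin axis. The pin is 6 mm thick and reaches 84 mm above the worktop
- tag_b (a joint): turn of tag b on its pin, rad, 0 to 3.14. 0: points to the board's left (+y), at its stop, green face (white ring) to the robot. It grows counterclockwise from above: 1.57 points at the robot, 3.14 points right (-y), at its stop, red face (white bar) to the robot. It cannot swing behind the pin. Light friction (under 1 N at the free edge); stays where it is left
- pin_c (a point): point on the upright hinge pin of tag c, at the tag's mid-height, 55 mm above the worktop; axes as the board's. The tag is a flat plate 6 mm thick, 46 mm high (32 to 78 mm above the worktop), its free upright edge 47 mm from the pin axis. The pin is 6 mm thick and reaches 84 mm above the worktop
- tag_c (a joint): turn of tag c on its pin, rad, 0 to 3.14. 0: points to the board's left (+y), at its stop, green face (white ring) to the robot. It grows counterclockwise from above: 1.57 points at the robot, 3.14 points right (-y), at its stop, red face (white bar) to the robot. It cannot swing behind the pin. Light friction (under 1 N at the free edge); stays where it is left
- rack_a: blue vial rack, a fixed block 46 x 112 x 30 mm with three holes 28 mm wide and 24 mm deep in a row along its y at y = +36, 0, -36 mm; origin under its centre, 10 mm above the worktop; its top is 40 mm above the worktop. The rack is full when all three holes hold a vial
- rack_b: blue vial rack, a fixed block 46 x 112 x 30 mm with three holes 28 mm wide and 24 mm deep in a row along its y at y = +36, 0, -36 mm; origin under its centre, 10 mm above the worktop; its top is 40 mm above the worktop. The rack is full when all three holes hold a vial
- rack_c: blue vial rack, a fixed block 46 x 112 x 30 mm with three holes 28 mm wide and 24 mm deep in a row along its y at y = +36, 0, -36 mm; origin under its centre, 10 mm above the worktop; its top is 40 mm above the worktop. The rack is full when all three holes hold a vial
- vial_a1: loose glass vial with a white or red cap (the cap colour means nothing), 25 mm across, 57 mm high, standing in a rack hole, top 73 mm above the worktop; origin under its centre
- vial_a2: loose glass vial with a white or red cap (the cap colour means nothing), 25 mm across, 57 mm high, standing in a rack hole, top 73 mm above the worktop; origin under its centre
- vial_a3: loose glass vial with a white or red cap (the cap colour means nothing), 25 mm across, 57 mm high, standing in a rack hole, top 73 mm above the worktop; origin under its centre
- vial_b1: loose glass vial with a white or red cap (the cap colour means nothing), 25 mm across, 57 mm high, standing in a rack hole, top 73 mm above the worktop; origin under its centre
- vial_b2: loose glass vial with a white or red cap (the cap colour means nothing), 25 mm across, 57 mm high, standing in a rack hole, top 73 mm above the worktop; origin under its centre
- vial_b3: loose glass vial with a white or red cap (the cap colour means nothing), 25 mm across, 57 mm high, standing in a rack hole, top 73 mm above the worktop; origin under its centre
- vial_c1: loose glass vial with a white or red cap (the cap colour means nothing), 25 mm across, 57 mm high, standing in a rack hole, top 73 mm above the worktop; origin under its centre
- vial_c3: loose glass vial with a white or red cap (the cap colour means nothing), 25 mm across, 57 mm high, standing in a rack hole, top 73 mm above the worktop; origin under its centre
- beaker: loose glass beaker, 44 mm across, 56 mm high, bystander; origin under its centre
- brown_bottle: loose brown glass bottle, 44 mm across, 95 mm high, bystander; origin under its centre
- blue_cap: loose blue plastic cap, open side up, 58 mm across, 32 mm high, bystander; origin under its centre
- stand_a: fixed stand of tag a with foot, pin and tag; origin under the foot on the pin axis, 10 mm above the worktop, axes as the board's. Black foot 34 x 56 mm, up to 20 mm above the worktop; two 6 mm steel stop studs, 6.5 mm behind and 18 mm to either side of the pin, reach 34 mm above the worktop
- stand_b: fixed stand of tag b with foot, pin and tag; origin under the foot on the pin axis, 10 mm above the worktop, axes as the board's. Black foot 34 x 56 mm, up to 20 mm above the worktop; two 6 mm steel stop studs, 6.5 mm behind and 18 mm to either side of the pin, reach 34 mm above the worktop
- stand_c: fixed stand of tag c with foot, pin and tag; origin under the foot on the pin axis, 10 mm above the worktop, axes as the board's. Black foot 34 x 56 mm, up to 20 mm above the worktop; two 6 mm steel stop studs, 6.5 mm behind and 18 mm to either side of the pin, reach 34 mm above the worktop

How it is judged:
By the outcome, as a careful person would: the job done as asked, in the order asked, and still so for the second after the job is handed in, with the robot touching nothing.
It also fails if it takes over 61 s, if anything falls off the work surface, if the arm or the gripper's body presses on something with over 40 N, if the wrist force passes 120 N, or if a joint passes its speed limit or range.

## Working session

There is one attempt and no reset: what is moved stays moved. The work goes in short steps, Python scripts to look and compute and a shell command to move; the robot and the scene stay as the last step left them, time stands still between calls to the robot, and variables do not carry over. Pictures are saved under pics/ and viewed, at most 10 in all, crops included, and the job is handed in when it is done.

```bash
mkdir -p pics; ls; python3 - <<'E'
from station import bot, eyes
import cv2, numpy as np
for n in ("scene","top"):
    c=eyes.read_camera(n); cv2.imwrite(f"pics/{n}0.png",c["image"][:,:,::-1]); print(n,c["K"].round(1).tolist(),c["R"].round(4).tolist(),c["t"].round(4).tolist())
o=bot.get_obs(); print({k:np.round(v,3).tolist() for k,v in o.items()})
E
```

```text
pics
scene [[476.7, 0.0, 318.1], [0.0, 476.7, 202.3], [0.0, 0.0, 1.0]] [[0.7273, -0.6864, 0.0008], [-0.4261, -0.4524, -0.7834], [0.5381, 0.5694, -0.6215]] [-0.4472, 0.3012, 0.8265]
top [[428.1, 0.0, 314.3], [0.0, 428.1, 197.2], [0.0, 0.0, 1.0]] [[-0.0285, -0.9994, -0.0172], [-0.9972, 0.0296, -0.0691], [0.0696, 0.0151, -0.9975]] [0.0326, 0.6163, 1.1123]
{'t': 0.1, 'q': [-1.33, 0.478, 0.022, 1.556, -0.012, 1.109, -0.083], 'joint_vel': [-0.003, -0.001, 0.0, -0.004, -0.001, 0.001, -0.001], 'joint_torque': [0.005, -59.777, 1.614, -28.195, 0.013, 0.005, 0.0], 'eef_pos': [0.231, 0.634, 0.23], 'tool_rot': [-0.0, 0.173, 0.985, -0.001], 'contact_force': [0.938, -0.157, -1.034], 'torque': [-0.021, 0.015, -0.003], 'grasp_force': 0.0, 'gripper_width': 1.002}
```

View pics/top0.png

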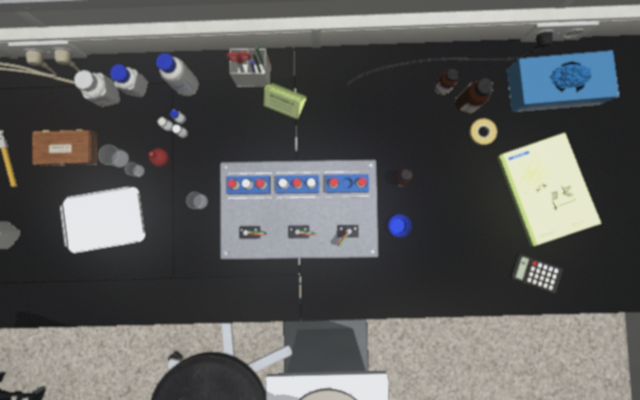

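View pics/scene0.png

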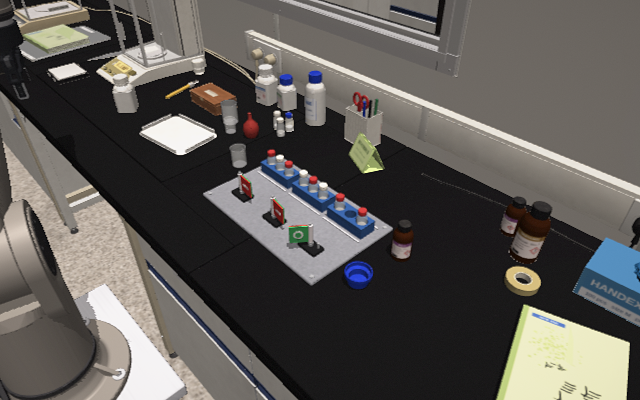

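The right rack (scene ~(350,213)) has its middle hole empty, and the left and middle racks are full. So the left and middle tags go to green (0) and the right tag to red (3.14). Next I'll measure the board pose and tag angles.

```bash
cat > h.py <<'E'
import numpy as np, cv2
from scipy.spatial.transform import Rotation as R
def ray(c,u,v,z):
    d=c["R"].T@np.linalg.solve(c["K"],[u,v,1]); o=-c["R"].T@c["t"]
    return o+d*(z-o[2])/d[2]
def proj(c,X):
    p=c["K"]@(c["R"]@np.array(X)+c["t"]); return p[:2]/p[2]
E
python3 - <<'E'
from station import eyes
from h import *
t=eyes.read_camera("top"); s=eyes.read_camera("scene")
im=t["image"]
g=im.astype(int); m=((g.min(2)>70)&(g.max(2)-g.min(2)<40)).astype(np.uint8)
m[:150]=0;m[275:]=0;m[:,:212]=0;m[:,390:]=0
m=cv2.morphologyEx(m,cv2.MORPH_CLOSE,np.ones((25,25)));m=cv2.morphologyEx(m,cv2.MORPH_OPEN,np.ones((9,9)))
cs,_=cv2.findContours(m,0,2); k=max(cs,key=cv2.contourArea)
W=np.array([ray(t,*p[0],0.01)[:2] for p in k],np.float32); print(cv2.minAreaRect(W)); 
print(cv2.boxPoints(cv2.minAreaRect(W)))
print([ray(t,*p,.01).round(3).tolist() for p in [(221,162),(375,160),(378,257),(221,259)]])
a=cv2.resize(im[150:265,215:385],None,fx=4.5,fy=4.5,interpolation=2)
b=cv2.resize(s["image"][140:290,200:400],None,fx=3.8,fy=3.8,interpolation=2)
cv2.imwrite("pics/a.png",a[:,:,::-1]);cv2.imwrite("pics/b.png",b[:,:,::-1])
E
```

```text
((0.5881874561309814, 0.05773723125457764), (0.42198413610458374, 0.2648041844367981), 89.14155578613281)
[[ 0.45263913 -0.1512475 ]
 [ 0.71741354 -0.15521482]
 [ 0.7237358   0.26672196]
 [ 0.45896137  0.27068928]]
[[0.72, 0.264, 0.01], [0.713, -0.151, 0.01], [0.454, -0.149, 0.01], [0.46, 0.268, 0.01]]
```

View pics/a.png

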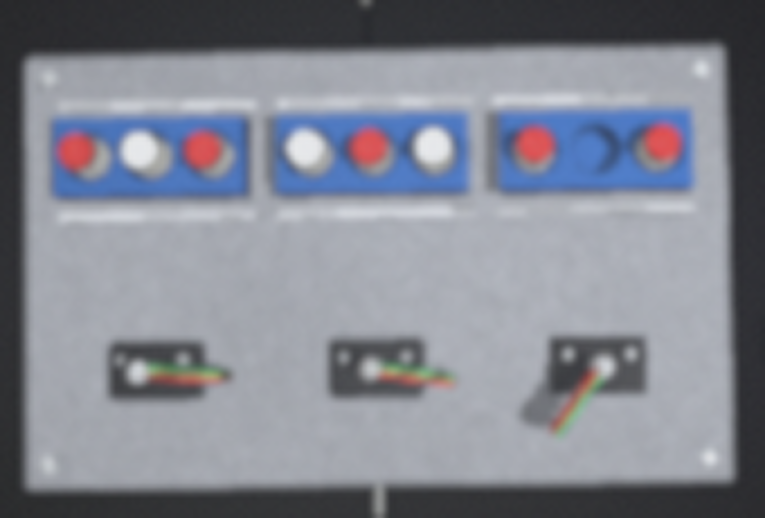

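View pics/b.png

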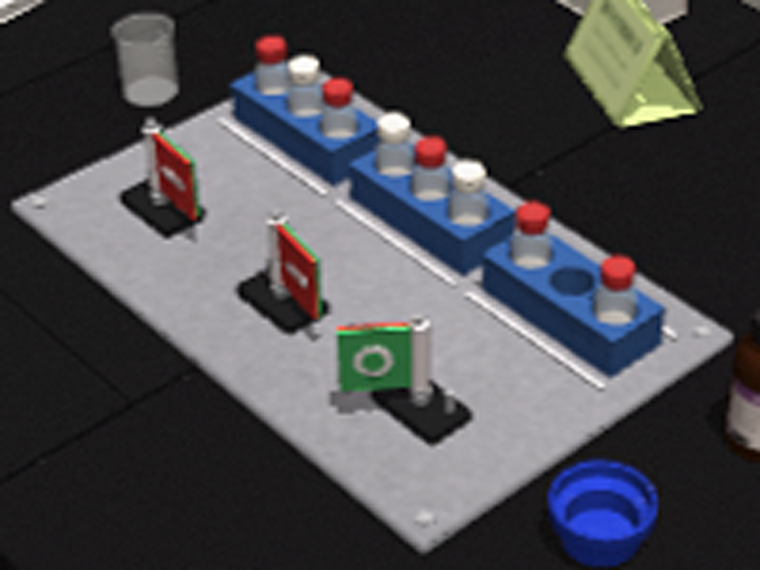

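The close views confirm it. The pin tops are at about (137,372), (371,368) and (604,366) in the top crop. The left tag is at ~176°, the middle at ~170° and the right at ~53°. The right rack's middle hole is empty. Now I'll go above the gap behind the left tag, closing the fingers and squaring the tool to the world axes on the way.

```bash
python3 -m crank '-0.1 -0.07 0 0 0 -0.03 1;-0.2 -0.14 0 0 0 -0.06 1;-0.3 -0.21 0 0 0 -0.1107 1;-0.39 -0.28 0 0 0 -0.1107 1;-0.48 -0.345 0 0 0 -0.1107 1;-0.57 -0.41 0 0 0 -0.1107 1;-0.66 -0.475 0 0 0 -0.1107 1;-0.75 -0.54 0 0 0 -0.1107 1;-0.83 -0.6 0 0 0 -0.1107 1;-0.9 -0.65 0 0 0 -0.1107 1;-0.947 -0.682 0 0 0 -0.1107 1;-0.947 -0.682 0 0 0 -0.1107 1;-0.947 -0.682 0 0 0 -0.1107 1;-0.947 -0.682 0 0 0 -0.1107 1;-0.947 -0.682 0 0 0 -0.1107 1;-0.947 -0.682 0 0 0 -0.1107 1;-0.947 -0.682 0 0 0 -0.1107 1'
python3 - <<'E'
from station import eyes,bot
from h import *
t=eyes.read_camera("top"); w=eyes.read_camera("wrist"); s=eyes.read_camera("scene")
print(bot.get_obs()["eef_pos"].round(4), bot.get_obs()["tool_rot"].round(4))
yaw=-0.015; c=np.array([.588,.0577]); M=np.array([[np.cos(yaw),-np.sin(yaw)],[np.sin(yaw),np.cos(yaw)]])
im=w["image"][:,:,::-1].copy(); 
for y in (.13,0,-.13):
    p=c+M@[-.06,y]; print(p.round(4), proj(w,[*p,.084]).round(1))
    for z in (.02,.084):
        q=proj(w,[*p,z])
        cv2.drawMarker(im,(int(q[0]),int(q[1])),(255,0,255),0,10)
cv2.imwrite("pics/w1.png",im)
# measured pin tops from the first top picture
for u,v in [(137,372),(371,368),(604,366)]: print(ray(t,u/4.5+215-.4,v/4.5+150-.4,.084).round(4))
E
```

```text
t: 1.9
eef_pos: [0.5585, 0.1534, 0.2313]
tool_rot: [-0.0, -0.001, 1.0, 0.0]
contact_force: [1.0, 0.1, 0.5]
gripper_width: -0.001
grasp_force: 0.0
[0.5589 0.1527 0.2313] [-0.e+00 -0.e+00  1.e+00  1.e-04]
[0.53   0.1886] [355.1 155.1]
[0.528  0.0586] [215.9 152.8]
[ 0.5261 -0.0714] [ 76.  150.5]
[0.53  0.189 0.084]
[0.5286 0.0591 0.084 ]
[ 0.526  -0.0697  0.084 ]
```

View pics/w1.png

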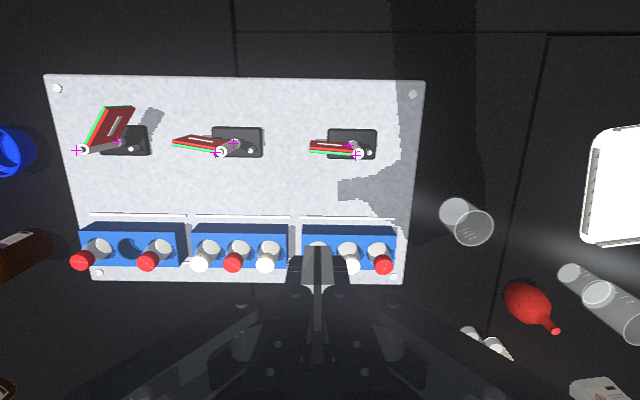

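The wrist view shows the computed pins (magenta marks) landing on the real ones within ~2 mm. The fingertip is clear of the left tag, which is at (330,148). I'll descend behind it and then sweep it round.

```bash
python3 -m crank '0 0 0.09 0 0 0 1;0 0 0.18 0 0 0 1;0 0 0.27 0 0 0 1;0 0 0.33 0 0 0 1;0 0 0.362 0 0 0 1;0 0 0.362 0 0 0 1;0 0 0.362 0 0 0 1' && python3 -m crank '0.018 0 0 0 0 0 1;0.034 0 0 0 0 0 1;0.05 0 0 0 0 0 1;0.068 0.002 0 0 0 0 1;0.084 0.006 0 0 0 0 1;0.098 0.012 0 0 0 0 1;0.11 0.022 0 0 0 0 1;0.12 0.034 0 0 0 0 1;0.126 0.048 0 0 0 0 1;0.13 0.062 0 0 0 0 1;0.13 0.076 0 0 0 0 1;0.128 0.09 0 0 0 0 1;0.124 0.104 0 0 0 0 1;0.118 0.116 0 0 0 0 1;0.11 0.126 0 0 0 0 1;0.102 0.134 0 0 0 0 1;0.094 0.14 0 0 0 0 1;0.088 0.144 0 0 0 0 1;0.086 0.146 0 0 0 0 1;0.086 0.146 0 0 0 0 1'
```

```text
t: 2.75
eef_pos: [0.5594, 0.1523, 0.0507]
tool_rot: [0.0, 0.0, 1.0, 0.0]
contact_force: [-0.7, -0.8, 0.6]
gripper_width: -0.002
grasp_force: 0.0
t: 4.75
eef_pos: [0.5159, 0.2248, 0.0501]
tool_rot: [-0.0, 0.001, 1.0, -0.0]
contact_force: [-1.6, 0.0, 0.3]
gripper_width: 0.003
grasp_force: 0.6
```

```bash
python3 -m crank '-0.002 0 0 0 0 0 1;-0.004 0 0 0 0 0 1;-0.004 0 0 0 0 0 1' ; python3 -m crank '-0.002 0 0 0 0 0 1;-0.004 0 0 0 0 0 1;-0.004 0 0 0 0 0 1'
python3 - <<'E'
from station import eyes
from h import *
s=eyes.read_camera("scene");t=eyes.read_camera("top")
b=cv2.resize(s["image"][160:280,200:340],None,fx=4,fy=4,interpolation=2)
cv2.imwrite("pics/c.png",b[:,:,::-1])
E
```

```text
t: 5.05
eef_pos: [0.5161, 0.2248, 0.05]
tool_rot: [-0.002, 0.0, 1.0, -0.0]
contact_force: [-7.7, -0.7, 4.2]
gripper_width: -0.002
grasp_force: 3.5
t: 5.35
eef_pos: [0.5162, 0.2248, 0.0498]
tool_rot: [-0.004, 0.0, 1.0, -0.001]
contact_force: [-12.5, -0.4, 7.4]
gripper_width: 0.001
grasp_force: 6.0
```

View pics/c.png

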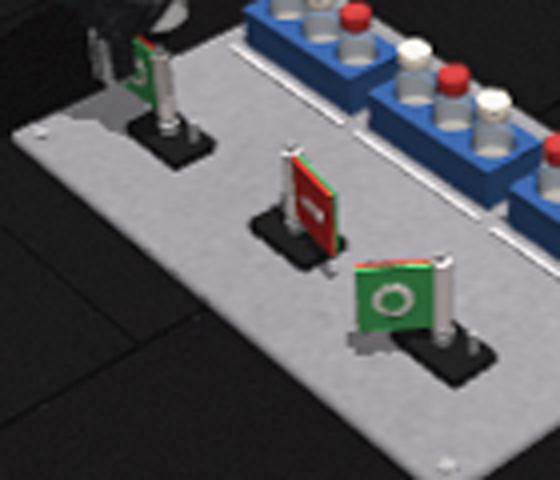

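The left tag now shows green, is against its stop and gave about 12 N of resistance at the expected place. I'll retreat and do the middle tag.

```bash
python3 -m crank '0.02 0 0 0 0 0 1;0.05 0 0 0 0 0 1;0.05 0 -0.08 0 0 0 1;0.05 0 -0.16 0 0 0 1;0.0 -0.1 -0.16 0 0 0 1;-0.04 -0.19 -0.16 0 0 0 1;-0.074 -0.28 -0.16 0 0 0 1;-0.074 -0.36 -0.16 0 0 0 1;-0.074 -0.406 -0.16 0 0 0 1;-0.074 -0.406 -0.16 0 0 0 1;-0.074 -0.406 -0.1 0 0 0 1;-0.074 -0.406 -0.04 0 0 0 1;-0.074 -0.406 0 0 0 0 1;-0.074 -0.406 0 0 0 0 1;-0.074 -0.406 0 0 0 0 1' && python3 -m crank '0.018 0 0 0 0 0 1;0.034 0 0 0 0 0 1;0.05 0 0 0 0 0 1;0.068 0.002 0 0 0 0 1;0.084 0.006 0 0 0 0 1;0.098 0.012 0 0 0 0 1;0.11 0.022 0 0 0 0 1;0.12 0.034 0 0 0 0 1;0.126 0.048 0 0 0 0 1;0.13 0.062 0 0 0 0 1;0.13 0.076 0 0 0 0 1;0.128 0.09 0 0 0 0 1;0.124 0.104 0 0 0 0 1;0.118 0.116 0 0 0 0 1;0.11 0.126 0 0 0 0 1;0.102 0.134 0 0 0 0 1;0.094 0.14 0 0 0 0 1;0.088 0.144 0 0 0 0 1;0.086 0.146 0 0 0 0 1;0.086 0.146 0 0 0 0 1'; python3 -m crank '-0.002 0 0 0 0 0 1;-0.004 0 0 0 0 0 1;-0.004 0 0 0 0 0 1'
```

```text
t: 6.95
eef_pos: [0.5574, 0.0229, 0.0507]
tool_rot: [0.0, 0.0, 1.0, 0.0]
contact_force: [0.5, 0.2, -0.4]
gripper_width: 0.0
grasp_force: 0.0
t: 8.95
eef_pos: [0.5139, 0.095, 0.0501]
tool_rot: [-0.0, 0.001, 1.0, -0.0]
contact_force: [-0.8, -0.3, -0.8]
gripper_width: -0.004
grasp_force: 0.4
t: 9.25
eef_pos: [0.514, 0.095, 0.05]
tool_rot: [-0.002, 0.001, 1.0, -0.0]
contact_force: [-6.2, -0.2, 4.7]
gripper_width: 0.005
grasp_force: 3.3
```

```bash
python3 -m crank '-0.002 0 0 0 0 0 1;-0.004 0 0 0 0 0 1;-0.004 0 0 0 0 0 1'; python3 -m crank '0.02 0 0 0 0 0 1;0.05 0 0 0 0 0 1;0.05 0 -0.08 0 0 0 1;0.05 0 -0.16 0 0 0 1;0.0 -0.08 -0.16 0 0 0 1;-0.04 -0.16 -0.16 0 0 0 1;-0.074 -0.22 -0.16 0 0 0 1;-0.074 -0.262 -0.16 0 0 0 1;-0.074 -0.262 -0.16 0 0 0 1;-0.074 -0.262 -0.1 0 0 0 1;-0.074 -0.262 -0.04 0 0 0 1;-0.074 -0.262 0 0 0 0 1;-0.074 -0.262 0 0 0 0 1;-0.074 -0.262 0 0 0 0 1' && python3 -m crank '0.018 0 0 0 0 0 1;0.034 0 0 0 0 0 1;0.05 0 0 0 0 0 1;0.068 -0.002 0 0 0 0 1;0.084 -0.006 0 0 0 0 1;0.098 -0.012 0 0 0 0 1;0.11 -0.022 0 0 0 0 1;0.12 -0.034 0 0 0 0 1;0.126 -0.048 0 0 0 0 1;0.13 -0.062 0 0 0 0 1;0.13 -0.076 0 0 0 0 1;0.128 -0.09 0 0 0 0 1;0.124 -0.104 0 0 0 0 1;0.118 -0.116 0 0 0 0 1;0.11 -0.126 0 0 0 0 1;0.102 -0.134 0 0 0 0 1;0.094 -0.14 0 0 0 0 1;0.088 -0.144 0 0 0 0 1;0.086 -0.146 0 0 0 0 1;0.086 -0.146 0 0 0 0 1'; python3 -m crank '-0.002 0 0 0 0 0 1;-0.004 0 0 0 0 0 1;-0.004 0 0 0 0 0 1'
```

```text
t: 9.55
eef_pos: [0.5141, 0.0949, 0.0497]
tool_rot: [-0.004, 0.0, 1.0, -0.0]
contact_force: [-11.4, 0.1, 9.4]
gripper_width: -0.001
grasp_force: 5.7
t: 10.95
eef_pos: [0.5551, -0.0351, 0.0506]
tool_rot: [0.0, 0.0, 1.0, 0.0]
contact_force: [0.3, 0.3, 0.4]
gripper_width: 0.002
grasp_force: 0.0
t: 12.95
eef_pos: [0.5108, -0.1084, 0.0499]
tool_rot: [-0.001, 0.0, 1.0, 0.0]
contact_force: [-3.7, 1.9, 0.4]
gripper_width: 0.0
grasp_force: 1.8
t: 13.25
eef_pos: [0.511, -0.1084, 0.0497]
tool_rot: [-0.003, 0.0, 1.0, 0.0]
contact_force: [-7.3, 2.7, 4.1]
gripper_width: 0.001
grasp_force: 4.2
```

Also at its stop. I'll press slightly more, retreat, raise and check.

```bash
python3 -m crank '-0.002 0 0 0 0 0 1;-0.004 0 0 0 0 0 1;-0.004 0 0 0 0 0 1'; python3 -m crank '0.02 0 0 0 0 0 1;0.05 0 0 0 0 0 1;0.05 0 -0.08 0 0 0 1;0.05 0 -0.16 0 0 0 1;0.05 0 -0.24 0 0 0 1;0.05 0 -0.32 0 0 0 1;0.05 -0.1 -0.36 0 0 0 1;0.05 -0.2 -0.36 0 0 0 1;0.05 -0.3 -0.36 0 0 0 1;0.05 -0.3 -0.36 0 0 0 1;0.05 -0.3 -0.36 0 0 0 1'
python3 - <<'E'
from station import eyes
from h import *
s=eyes.read_camera("scene");t=eyes.read_camera("top")
a=cv2.resize(t["image"][150:265,215:385],None,fx=4,fy=4,interpolation=2)
b=cv2.resize(s["image"][140:290,200:420],None,fx=3.6,fy=3.6,interpolation=2)
cv2.imwrite("pics/d.png",b[:,:,::-1]);cv2.imwrite("pics/e.png",a[:,:,::-1])
E
```

```text
t: 13.55
eef_pos: [0.5112, -0.1085, 0.0495]
tool_rot: [-0.004, 0.001, 1.0, 0.001]
contact_force: [-12.9, 1.7, 8.7]
gripper_width: 0.002
grasp_force: 6.5
t: 14.65
eef_pos: [0.4907, -0.2609, 0.2306]
tool_rot: [0.001, 0.002, 1.0, -0.001]
contact_force: [0.0, 0.2, -0.1]
gripper_width: 0.0
grasp_force: 0.0
```

View pics/d.png

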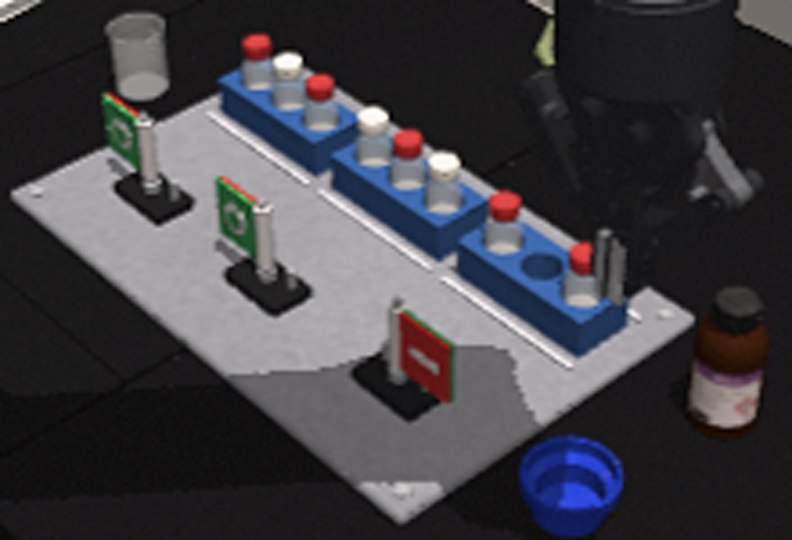

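View pics/e.png

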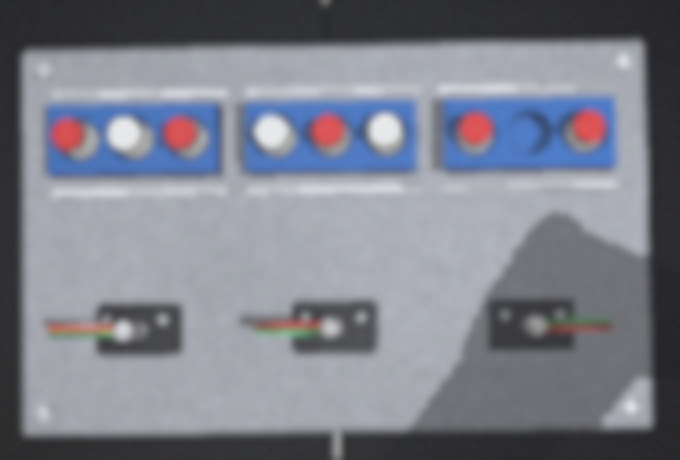

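All three tags lie along the board against their stops: left and middle green, right red. The vials, beaker, bottle and cap look undisturbed.

```bash
python3 -c "
from station import ticket
print(ticket.hand_in())"
```

```text
the job is handed in; nothing more can be done
None
```

I handed the job in at about 15 s on the robot's clock: the left and middle tags (full racks) show green, the right tag (the rack with the gap) shows red, and each was pressed to its stop with about 13 N at most. In the final pictures the vials, beaker, bottle and cap look unmoved; the hand-in gave no verdict.

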